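# Sort the crimping bench's leftovers into their bins

## Task

Clear the mixed leftovers in front of you into the three blue bins: each bin shows a fixed sample of the one kind that belongs in it, so both cable lugs (whatever their size) go to the lug bin, both cable glands to the gland bin and the crimping die to the die bin. Lay every piece directly on the floor of its bin, the same way up as you found it (lugs flat, glands standing on their cap nuts, die with its groove up), not piled on one another. Leave the bottle and the wrench where they are.

Things in the scene. Friction and masses are not known exactly. Their poses are not given: they have to be found in the camera images.
- lug_big: (mm) the larger copper cable lug lying flat, total length 66: round barrel (diameter 20, 36 long, dark mouth) at the -x end, flat palm with a hole (30 long, 28 wide, 5 thick) at the +x end, undersides level. Origin: on the underside, below mid-length; x from barrel to palm, z up. Middle of the barrel at x = -15. About 70 g.
- lug_small: (mm) the smaller copper cable lug lying flat, total length 50: round barrel (diameter 14, 26 long, dark mouth) at the -x end, flat palm with a hole (24 long, 22 wide, 4 thick) at the +x end, undersides level. Origin: on the underside, below mid-length; x from barrel to palm, z up. Middle of the barrel at x = -12. About 30 g.
- gland_big: (mm) the larger brass cable gland standing on its cap nut, thread up: hexagonal body 30 across flats, 29 high (round black band from 16 to 21), then round thread of diameter 22; total height 40. Origin: centre of underside, z up along the axis; x is square to a pair of flats (they repeat every 60 degrees). About 90 g.
- gland_small: (mm) the smaller brass cable gland standing on its cap nut, thread up: hexagonal body 22 across flats, 23.2 high (round black band from 12.8 to 16.8), then round thread of diameter 16; total height 32. Origin: centre of underside, z up along the axis; x is square to a pair of flats (they repeat every 60 degrees). About 40 g.
- die: (mm) steel half of a crimping die, a block 36 (x) x 28 (y) x 24 high with a half-hexagon groove along y in its top, 22 wide and 10 deep at most, so that two ribs 7 thick stand at x = -14.5 and 14.5; the end faces y = -14 and 14 are flat below 14 high. Origin: centre of the underside, z up. About 160 g.
- bin_lugs: (mm) the lug bin: blue bin fixed to the bench, outside 128 (x) x 178 (y) x 36 high; walls and floor 4 thick (inside 120 x 170), rim lip 3 outward. At its +x wall a white plate 50 (x) x 70 (y) x 10 high carries the fixed sample: a lug like the smaller, lying along y, centred at x = 91, top 24 above the bench. Origin: centre of underside, z up. The bins differ only in sample.
- bin_glands: (mm) the gland bin: blue bin fixed to the bench, outside 128 (x) x 178 (y) x 36 high; walls and floor 4 thick (inside 120 x 170), rim lip 3 outward. At its +x wall a white plate 50 (x) x 70 (y) x 10 high carries the fixed sample: a gland like the smaller, centred at x = 91, top 42 above the bench. Origin: centre of underside, z up. The bins differ only in sample.
- bin_dies: (mm) the die bin: blue bin fixed to the bench, outside 128 (x) x 178 (y) x 36 high; walls and floor 4 thick (inside 120 x 170), rim lip 3 outward. At its +x wall a white plate 50 (x) x 70 (y) x 10 high carries the fixed sample: a steel die half, centred at x = 91, top 34 above the bench. Origin: centre of underside, z up. The bins differ only in sample.
- bottle: (mm) bystander: white plastic bottle with a black cap, standing beyond the bins, diameter 40, height 100, loose; leave it alone. Origin: centre of the underside.
- wrench: (mm) bystander: steel wrench lying flat beyond the bins, 140 long, loose; leave it alone. Origin: centre of the underside, x along the wrench.

How it is judged:
By the outcome, as a careful person would: the job done as asked, in the order asked, and still so for the second after the job is handed in, with the robot touching nothing.
It also fails if it takes over 115 s, if anything falls off the work surface, if the arm or the gripper's body presses on something with over 40 N, if the wrist force passes 120 N, or if a joint passes its speed limit or range.

## Robot

A 6-joint arm with a two-finger parallel gripper is mounted at the origin on the work surface. World frame = base frame: x ahead of the robot, y to its left, z up, the work surface at z = 0. Lengths are in m, angles in degrees, forces in N, time in s.
With the tool pointing down it reaches from about 0.275 to 0.85 m from the base axis. Payload 19 kg.
Tool frame: the origin (TCP) lies on the centre line of the jaws, within the pads' length; the fingertips stand 17 mm ahead of it and the grasp point (between the pads) lies 2 mm behind it (tip_reach is the distance from the TCP to the fingertips, in m); z points along the fingers, y is the direction in which the jaws open and shut (so a half turn about z gives the same grasp; the last joint's range is limited). The gripper opens to 85 mm and grips with 20 to 120 N. Pads are 22 mm wide; open, the fingers measure 114 mm over their backs; the gripper's body (76 mm by 85 mm) begins 54 mm behind the grasp point. The pads swing forward as they close: fully open they stand 13 mm farther back than shut.
Start: joints at [-85.027, 8.623, 82.357, -0, 89.026, -7.678], TCP at [0.126, -0.561, 0.248] pointing down, gripper open.
Joint ranges: [-160.23, 160.23], [-39.13, 120.54], [6.94, 153.29], [-79.49, 259.48], [9.18, 160.14], [-161.06, 161.06]. Speed limits (degrees/s): [108.29, 108.29, 127.2, 172.46, 172.46, 172.46].

## Interface

Orientations are given as [roll, pitch, yaw] about the fixed x, y, z axes, in that order (R = Rz(yaw) Ry(pitch) Rx(roll)).
In Python, from rig import state, snapshot, finish_job, trace, tip_reach gives the robot as it stands.
- The arm moves only by the shell command python3 -m crank 'ROWS' [FORCE]. ROWS is JSON, one flat list of numbers, 5 for each row, row after row: the closure, from -1 (fully open) to 1 (shut), then the shift along the tool's x, y, z in m, then the turn about the tool's z in rad. A call has 1 to 10 rows; each row is the pose to reach, as a shift and turn from the pose commanded when the call began, along the tool's axes at that moment; what a row does not reach only later rows make up. A row lasts 1/12 s, in which the tool goes at most 41.7 mm and 7.16 degrees, less where a joint would pass 70% of its speed; a pose out of reach is approached as far as the arm can. A call with a gripper value outside its range is refused whole. The fingers move at their own pace and stop on an object; FORCE is the grip in N (left out, the last holds). Time passes only in rows, so rows that repeat a pose let the fingers close. It gives the time, the measured TCP pose, the force and the opening at its end, in the units of the state.
- state(): the state, without advancing time (a new reading comes with each control period).
- snapshot(name): name is "side" or "top" or "wrist"; returns a dict with "img" (400x640x3 uint8, red, green, blue), "fx", "fy", "cx", "cy" (pixels), "dist_coeffs" ([k1, k2, p1, p2, k3] as OpenCV has them; the pictures are not rectified), "eye" and "orientation" of the camera in the world; the wrist camera has in their place "T_tool_cam" (4x4, takes a point from camera to tool coordinates, whose origin is the TCP and whose axes are the flange's). Camera axes: x right, y down, z forward; pixel columns grow to the right and rows downward; lengths in m; the calibration is good to about 2 mm. A picture is of the moment at which its call begins: read the wrist's pose just before it. There is no depth.
- finish_job(): hands the job in, once; it reports no verdict.
Trained networks look in a picture, given as the dict that the camera call returned (one of the last four; its "shot" number tells which), for a name from the list of things; names that differ only in an ending like _2 or _b are one class to them, and where a whole thing is asked for, a point or a joint stands for the part that bears it (a point fixed in the world has none). Each returns a list of dicts, best first, with "p" (0 to 1); they miss things now and then, are a little off and sometimes report something else, mostly with a low value. They report only what shows in the picture. A call takes as long as a camera call.
- trace(picture, query): "region" (400x640 bool, what is visible of it) and "extent" ([left, top, right, bottom] in pixels, round what is visible of it).
The state is a dict: "t": time; "joint_positions": joint angles; "joint_vel": joint speeds; "tau": joint torques, N m; "eef_pos": TCP position; "orientation": TCP orientation; "ft_force": force on the tool from outside, world axes, zero at the start; "torque": the same for the moment, N m; "finger_gap": finger opening in m.
Only numpy, scipy, OpenCV 4.12 (cv2) and the standard library are available. Lean on these libraries where they do the work, as an engineer would, in place of code of your own. Each camera call takes 0.05 s, during which the arm holds its last target.

## Working session

There is one attempt and no reset: what is moved stays moved. The work goes in short steps, Python scripts to look and compute and a shell command to move; the robot and the scene stay as the last step left them, time stands still between calls to the robot, and variables do not carry over. Pictures are saved under pics/ and viewed, and the job is handed in when it is done.

```bash
ls; mkdir -p pics
python3 - <<'E'
from rig import state,snapshot,tip_reach
import cv2
s=state();print(s,tip_reach)
for n in("top","side","wrist"):
    d=snapshot(n);cv2.imwrite(f"pics/{n}0.png",d["img"][:,:,::-1]);print({k:v for k,v in d.items() if k!="img"})
E
```

```text
pics
{'t': 0.0, 'joint_positions': array([-8.50275182e+01,  8.65017714e+00,  8.23899463e+01,  7.26242631e-04,
        8.90245289e+01, -7.67745798e+00]), 'joint_vel': array([-0.05486202, -0.02111412,  0.01043603,  0.04453095,  0.06884867,
       -0.06192462]), 'tau': array([-6.41806200e-04, -7.13037515e+01, -5.70877039e+01, -5.57558667e-05,
        9.02161613e-03,  5.79385551e-05]), 'eef_pos': array([ 0.12589032, -0.56084659,  0.24770971]), 'orientation': array([-1.79936024e+02, -9.35691996e-03,  1.26499217e+01]), 'ft_force': array([ 1.20606835,  0.71113858, -0.64391381]), 'torque': array([-0.01559898, -0.01670813,  0.01215309]), 'finger_gap': 0.08544336733528632} 0.017
{'fx': 465.8055895070873, 'fy': 465.8055895070873, 'cx': 318.9129557873958, 'cy': 194.39236789466125, 'dist_coeffs': array([-0.04598428,  0.        ,  0.        ,  0.        ,  0.        ]), 'eye': array([0.37141946, 0.01011412, 1.06124843]), 'orientation': array([-169.52297544,   -0.91033235,  -89.96168515]), 'shot': 1}
{'fx': 443.07480081668257, 'fy': 443.07480081668257, 'cx': 311.63934592514886, 'cy': 196.00670051524997, 'dist_coeffs': array([-0.01109101,  0.        ,  0.        ,  0.        ,  0.        ]), 'eye': array([0.38024401, 0.67323524, 0.60695013]), 'orientation': array([-129.33872019,    0.21217387, -164.80552858]), 'shot': 2}
{'fx': 292.35603047712897, 'fy': 292.35603047712897, 'cx': 322.11605622741774, 'cy': 202.4427784141991, 'dist_coeffs': array([0.0105089, 0.       , 0.       , 0.       , 0.       ]), 'T_tool_cam': array([[-3.27736078e-04, -9.45798218e-01, -3.24754712e-01,
         8.44198674e-02],
       [ 9.99999896e-01, -2.06581332e-04, -4.07543857e-04,
        -4.18135759e-04],
       [ 3.18365993e-04, -3.24754812e-01,  9.45798187e-01,
        -1.25642427e-01],
       [ 0.00000000e+00,  0.00000000e+00,  0.00000000e+00,
         1.00000000e+00]]), 'shot': 3}
```

View pics/top0.png

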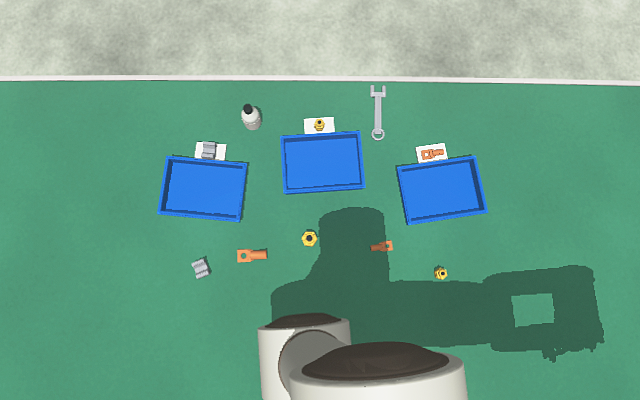

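View pics/side0.png

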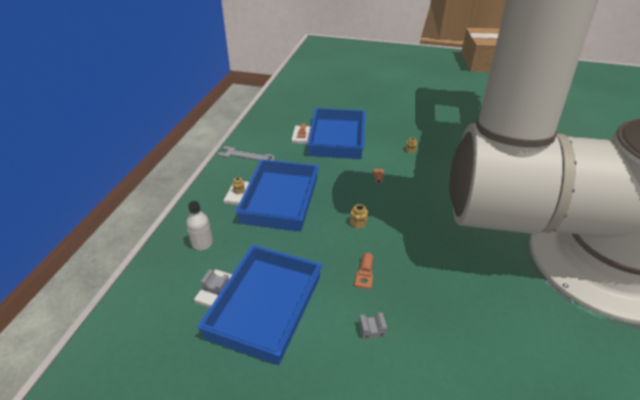

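View pics/wrist0.png

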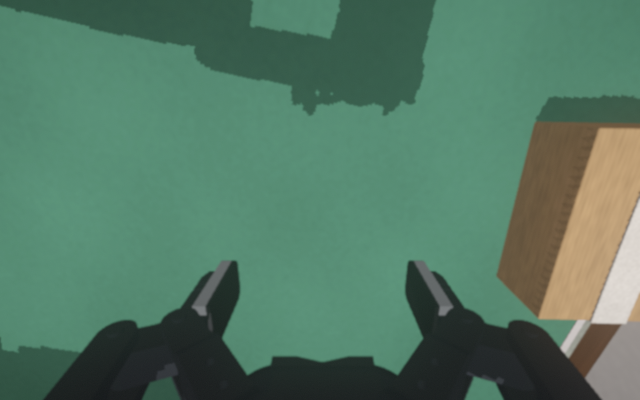

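```bash
cat > h.py <<'E'
import numpy as np,cv2
from scipy.spatial.transform import Rotation as R
from scipy.optimize import minimize
from rig import state,snapshot,trace
def campose(d,s=None):
    if "eye" in d: return R.from_euler('xyz',d["orientation"],degrees=True).as_matrix(),np.array(d["eye"])
    T=np.eye(4);T[:3,:3]=R.from_euler('xyz',s["orientation"],degrees=True).as_matrix();T[:3,3]=s["eef_pos"]
    T=T@d["T_tool_cam"];return T[:3,:3],T[:3,3]
def K(d):return np.array([[d["fx"],0,d["cx"]],[0,d["fy"],d["cy"]],[0,0,1]])
def proj(d,P,s=None):
    Rm,t=campose(d,s);rv=cv2.Rodrigues(Rm.T)[0]
    return cv2.projectPoints(np.asarray(P,float),rv,-Rm.T@t,K(d),d["dist_coeffs"])[0][:,0]
def ray(d,uv,z,s=None):
    Rm,t=campose(d,s);p=cv2.undistortPoints(np.array([[uv]],float),K(d),d["dist_coeffs"])[0,0]
    v=Rm@np.array([p[0],p[1],1]);return t+v*(z-t[2])/v[2]
def box(x0,x1,y0,y1,z0,z1):return np.array([[x,y,z] for x in(x0,x1) for y in(y0,y1) for z in(z0,z1)])/1000
def prism(n,r,z0,z1,a0=0):
    a=a0+np.arange(n)*2*np.pi/n;return np.concatenate([np.c_[r*np.cos(a),r*np.sin(a),a*0+z] for z in(z0,z1)])/1000
def cyl(r,x0,x1):
    a=np.arange(24)*np.pi/12;return np.concatenate([np.c_[a*0+x,r*np.cos(a),r+r*np.sin(a)] for x in(x0,x1)])/1000
h=np.pi/6
M={"lug_big":[cyl(10,-33,3),box(3,33,-14,14,0,5)],"lug_small":[cyl(7,-25,1),box(1,25,-11,11,0,4)],
"gland_big":[prism(6,15/np.cos(h),0,29,h),prism(24,11,29,40)],"gland_small":[prism(6,11/np.cos(h),0,23.2,h),prism(24,8,23.2,32)],
"die":[box(-18,18,-14,14,0,14),box(-18,-11,-14,14,0,24),box(11,18,-14,14,0,24)],
"bin":[box(-64,64,-89,89,0,36),box(-67,67,-92,92,33,36)]}
S=4
def sil(d,name,q,roi,s,z0=0):
    x,y,a=q;c,sn=np.cos(a),np.sin(a);l,t,w,hh=roi
    im=np.zeros((hh*S,w*S),np.uint8)
    for P in M[name]:
        W=np.c_[x+c*P[:,0]-sn*P[:,1],y+sn*P[:,0]+c*P[:,1],P[:,2]+z0]
        u=(proj(d,W,s)+.5-[l,t])*S
        cv2.fillConvexPoly(im,cv2.convexHull(np.round(u).astype(np.int32)),1)
    return im
def fit(obs,name,yaws,z0=0):
    """obs: list of (d,region,s)"""
    m="bin" if name.startswith("bin") else name
    pre=[]
    for d,r,s in obs:
        ys,xs=np.nonzero(r);l,t=max(xs.min()-25,0),max(ys.min()-25,0)
        w,hh=min(xs.max()+25,639)-l,min(ys.max()+25,399)-t
        mk=cv2.resize(r[t:t+hh,l:l+w].astype(np.uint8)*255,None,fx=S,fy=S,interpolation=cv2.INTER_LINEAR)>127
        pre.append((d,mk,(l,t,w,hh),s))
    d,r,s=obs[0];ys,xs=np.nonzero(r);c=ray(d,(xs.mean(),ys.mean()),.012+z0,s)
    def cost(q):
        e=0
        for d,mk,roi,s in pre:
            im=sil(d,m,(q[0]/1e3,q[1]/1e3,q[2]/57.3*3),roi,s,z0)>0
            e-=(im&mk).sum()/max(1,(im|mk).sum())
        return e/len(pre)
    best=None
    for y0 in yaws:
        q0=np.array([c[0]*1e3,c[1]*1e3,y0/3])
        o=minimize(cost,q0,method="Nelder-Mead",options=dict(initial_simplex=[q0,q0+[6,0,0],q0+[0,6,0],q0+[0,0,6]],maxiter=150,xatol=.05,fatol=1e-4))
        if best is None or o.fun<best.fun:best=o
    return round(best.x[0],1),round(best.x[1],1),round(best.x[2]*3,1),round(-best.fun,3)
E
python3 - <<'E'
from h import *
d=snapshot("top");r={}
Y={"lug_big":[0,90,180,270],"lug_small":[0,90,180,270],"gland_big":[0,30],"gland_small":[0,30],"die":[0,45,90,135]}
v=d["img"][:,:,::-1].copy()
for n in ["lug_big","lug_small","gland_big","gland_small","die","bin_lugs","bin_glands","bin_dies"]:
    for i,o in enumerate(trace(d,n)[:3]):
        print(n,i,round(o["p"],2),[round(float(x)) for x in o["extent"]],o["region"].sum(),end=" ")
        if o["p"]>.3: print(fit([(d,o["region"],None)],n,Y.get(n,[-15,0,15])))
        else:print()
E
```

```text
lug_big 0 0.49 [237, 250, 268, 263] 276 (np.float64(428.5), np.float64(143.6), np.float64(92.3), np.float64(0.822))
lug_big 1 0.22 [279, 116, 366, 193] 5212 
lug_small 0 0.68 [375, 242, 393, 250] 145 (np.float64(448.1), np.float64(-148.0), np.float64(273.8), np.float64(0.787))
gland_big 0 0.7 [303, 232, 314, 250] 155 (np.float64(462.6), np.float64(16.1), np.float64(-3.6), np.float64(0.887))
gland_small 0 0.46 [432, 266, 446, 283] 127 (np.float64(386.4), np.float64(-277.4), np.float64(28.3), np.float64(0.922))
die 0 0.81 [192, 259, 212, 276] 232 (np.float64(396.7), np.float64(256.6), np.float64(20.5), np.float64(0.912))
bin_lugs 0 0.79 [397, 140, 487, 225] 5419 (np.float64(574.5), np.float64(-283.8), np.float64(8.8), np.float64(0.881))
bin_glands 0 0.83 [281, 118, 364, 196] 5310 (np.float64(639.2), np.float64(-11.8), np.float64(4.1), np.float64(0.898))
bin_dies 0 0.89 [158, 141, 247, 224] 5533 (np.float64(575.4), np.float64(256.8), np.float64(-5.3), np.float64(0.887))
```

```bash
cat > g.py <<'E'
import sys,numpy as np
from h import *
def go(x,y,z,yaw):
    s=state();Rm=R.from_euler('xyz',s["orientation"],degrees=True).as_matrix()
    v=Rm.T@(np.array([x,y,z])-s["eef_pos"]);dy=(yaw-s["orientation"][2]+180)%360-180
    print("at",np.round(s["eef_pos"],4),np.round(s["orientation"],1),"t",round(s["t"],2),"gap",round(s["finger_gap"],4),"shift",np.round(v,4),"turn",round(-np.radians(dy),4),"rows",np.linalg.norm(v)/.0417,abs(dy)/7.16)
if __name__=="__main__":go(*map(float,sys.argv[1:5]))
E
python3 g.py .448 -.148 .22 93.8
python3 - <<'E'
from h import *
M["bin"].append(box(67,117,-35,35,0,10))
d=snapshot("top")
for n in ["bin_lugs","bin_glands","bin_dies"]:
    o=trace(d,n)[0];print(n,fit([(d,o["region"],None)],n,[-10,0,10]))
E
```

```text
at [ 0.1259 -0.561   0.2483] [-180.    -0.    12.6] t 0.6 gap 0.0854 shift [ 0.4047 -0.3325  0.0283] turn -1.4164 rows 12.578172012276449 11.334012772532173
bin_lugs (np.float64(574.4), np.float64(-284.2), np.float64(8.5), np.float64(0.976))
bin_glands (np.float64(638.0), np.float64(-11.8), np.float64(4.5), np.float64(0.977))
bin_dies (np.float64(575.0), np.float64(257.1), np.float64(-5.3), np.float64(0.975))
```

```bash
python3 -m crank '[-1,0.405,-0.3325,0.028,-1.416, -1,0.405,-0.3325,0.028,-1.416, -1,0.405,-0.3325,0.028,-1.416, -1,0.405,-0.3325,0.028,-1.416, -1,0.405,-0.3325,0.028,-1.416, -1,0.405,-0.3325,0.028,-1.416, -1,0.405,-0.3325,0.028,-1.416, -1,0.405,-0.3325,0.028,-1.416, -1,0.405,-0.3325,0.028,-1.416, -1,0.405,-0.3325,0.028,-1.416]' 60; python3 g.py .448 -.148 .22 93.8
```

```text
t: 1.63
eef_pos: [0.3826, -0.2311, 0.2263]
orientation: [180.0, 0.0, 84.6]
ft_force: [-0.2, -0.4, -0.5]
finger_gap: 0.0857
at [ 0.3826 -0.2311  0.2263] [180.    0.   84.6] t 1.63 gap 0.0857 shift [0.0889 0.0573 0.0063] turn -0.1603 rows 2.540148227903321 1.2831069530069013
```

```bash
python3 -m crank '[-1,0.089,0.057,0.006,-0.16, -1,0.089,0.057,0.006,-0.16, -1,0.089,0.057,0.006,-0.16, -1,0.089,0.057,0.006,-0.16, -1,0.089,0.057,0.006,-0.16]'
cat > look.py <<'E'
import sys
from h import *
names=sys.argv[2].split(",");Y={"lug":[90,270],"gla":[-20,0,20],"die":[0,30,-30]}
s=state();d=snapshot("wrist");v=d["img"][:,:,::-1].copy();print(np.round(s["eef_pos"],4),s["orientation"][2])
z0=float(sys.argv[3]) if len(sys.argv)>3 else 0
for n in names:
    for o in trace(d,n)[:3]:
        print(n,round(o["p"],2),np.round(o["extent"]),o["region"].sum())
        if o["p"]<.3:continue
        q=fit([(d,o["region"],s)],n,Y[n[:3]],z0);print([float(a) for a in q])
        cs=cv2.findContours(o["region"].astype(np.uint8),cv2.RETR_EXTERNAL,cv2.CHAIN_APPROX_NONE)[0];cv2.drawContours(v,cs,-1,(255,255,255),1)
        P=sil(d,n,(q[0]/1e3,q[1]/1e3,q[2]/57.3),(0,0,640,400),s,z0)
        P=cv2.resize(P,(640,400),interpolation=cv2.INTER_AREA)
        cs=cv2.findContours(P,cv2.RETR_EXTERNAL,cv2.CHAIN_APPROX_NONE)[0];cv2.drawContours(v,cs,-1,(255,0,255),1)
cv2.imwrite(sys.argv[1],v)
E
python3 look.py pics/w1.png lug_small
```

```text
t: 2.05
eef_pos: [0.4478, -0.1492, 0.2199]
orientation: [-180.0, -0.0, 93.6]
ft_force: [-0.7, -1.1, 0.1]
finger_gap: 0.0854
[ 0.4478 -0.1492  0.2199] 93.58184885839795
lug_small 0.6 [309. 151. 333. 195.] 596
[448.0, -146.8, 277.7, 0.9]
```

View pics/w1.png

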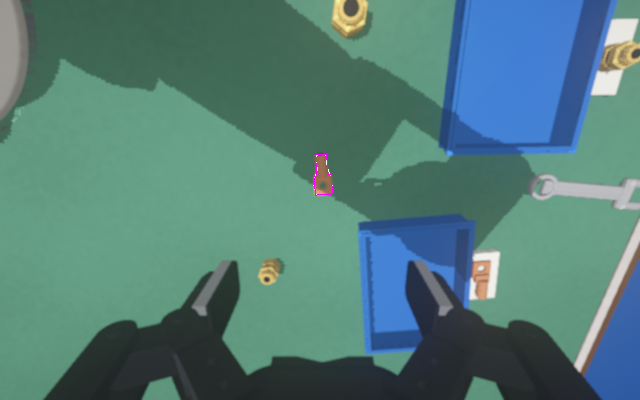

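```bash
python3 g.py .4461 -.133 .020 97
```

```text
at [ 0.4471 -0.1506  0.2201] [-180.     0.    93.4] t 2.15 gap 0.0852 shift [0.0177 0.     0.2001] turn -0.0624 rows 4.8177732540746705 0.49934600626270575
```

```bash
python3 -m crank '[-0.3,0.017,0,0.04,-0.062, -0.3,0.017,0,0.08,-0.062, -0.3,0.017,0,0.12,-0.062, -0.3,0.017,0,0.16,-0.062, -0.3,0.017,0,0.19,-0.062, -0.3,0.017,0,0.199,-0.062, -0.3,0.017,0,0.199,-0.062, -0.3,0.017,0,0.199,-0.062]'
python3 g.py .4461 -.133 .020 97;python3 look.py pics/w2.png lug_small
```

```text
t: 2.82
eef_pos: [0.4468, -0.134, 0.0223]
orientation: [180.0, 0.0, 96.9]
ft_force: [-0.5, 0.3, 0.2]
finger_gap: 0.0553
at [ 0.4468 -0.134   0.0223] [180.    0.   96.9] t 2.82 gap 0.0553 shift [ 0.0011 -0.0006  0.0023] turn -0.0013 rows 0.06369978767643387 0.010034450546012211
[ 0.4468 -0.134   0.0223] 96.92815333409055
lug_small 0.72 [298. 239. 342. 317.] 2370
[447.5, -146.8, 278.7, 0.918]
```

View pics/w2.png

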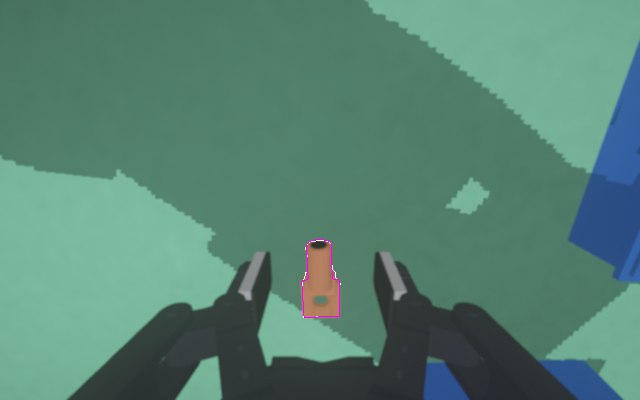

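```bash
python3 -m crank '[1,0.001,0,0.001,0, 1,0.001,0,0.001,0, 1,0.001,0,0.001,0, 1,0.001,0,0.001,0, 1,0.001,0,0.001,0, 1,0.001,0,0.001,0, 1,0.001,0,0.001,0]' 50; python3 g.py .4461 -.133 .020 97
```

```text
t: 3.5
eef_pos: [0.4466, -0.1322, 0.0208]
orientation: [180.0, 0.0, 97.0]
ft_force: [-2.4, 0.9, 8.8]
finger_gap: 0.0117
at [ 0.4466 -0.1322  0.0208] [180.   0.  97.] t 3.5 gap 0.0117 shift [-0.0007 -0.0006  0.0008] turn -0.0001 rows 0.029801088741935107 0.00047101585733905557
```

Run:
```python
from h import *
d=snapshot("wrist");cv2.imwrite("pics/w3.png",cv2.resize(d["img"][200:340,200:440,::-1],None,fx=3,fy=3))
```

```text
(no output)
```

View pics/w3.png

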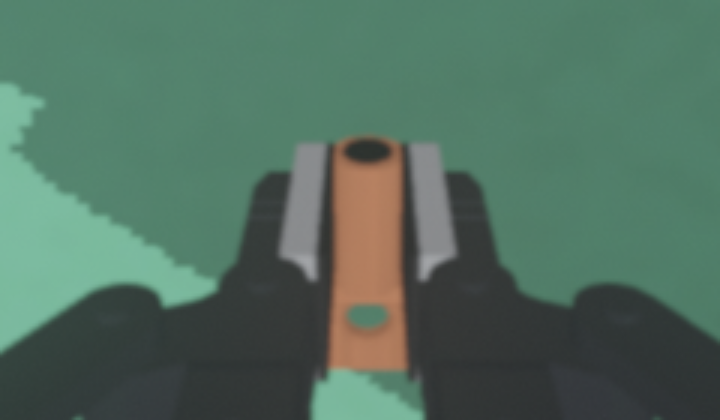

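```bash
python3 -m crank '[1,0,0,-0.01,0, 1,0,0,-0.03,0, 1,0,0,-0.065,0, 1,0,0,-0.10,0, 1,0,0,-0.10,0, 1,0,0,-0.10,0]'; python3 g.py .5782 -.310 .12 98.5;  python3 - <<'E'
from h import *
d=snapshot("wrist");cv2.imwrite("pics/w4.png",cv2.resize(d["img"][200:340,200:440,::-1],None,fx=3,fy=3))
E
```

```text
t: 4.05
eef_pos: [0.4472, -0.1325, 0.1226]
orientation: [179.8, 0.1, 97.0]
ft_force: [-0.4, 0.5, -1.8]
finger_gap: 0.0114
at [ 0.4472 -0.1325  0.1226] [1.798e+02 1.000e-01 9.700e+01] t 4.05 gap 0.0114 shift [-0.1921  0.1084  0.0034] turn -0.0263 rows 5.290632329859294 0.21012999283875303
```

View pics/w4.png

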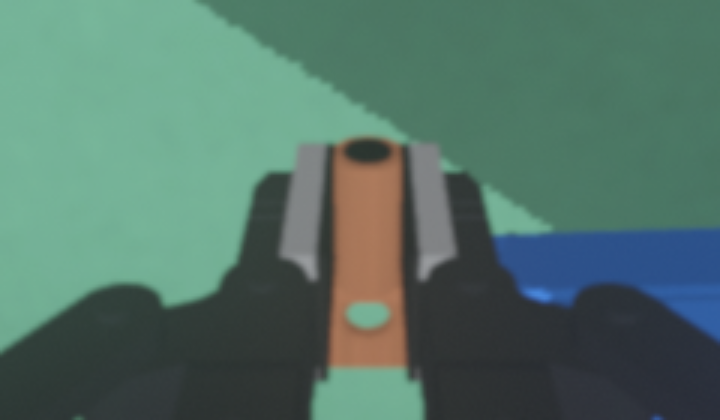

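```bash
python3 -m crank '[1,-0.192,0.108,0.003,-0.026, 1,-0.192,0.108,0.003,-0.026, 1,-0.192,0.108,0.003,-0.026, 1,-0.192,0.108,0.003,-0.026, 1,-0.192,0.108,0.003,-0.026, 1,-0.192,0.108,0.003,-0.026, 1,-0.192,0.108,0.003,-0.026, 1,-0.192,0.108,0.003,-0.026]'; python3 g.py .5782 -.310 .0255 98.5;  python3 - <<'E'
from h import *
d=snapshot("wrist");cv2.imwrite("pics/w5.png",d["img"][:,:,::-1])
E
```

```text
t: 4.77
eef_pos: [0.5763, -0.3095, 0.1152]
orientation: [-179.9, -0.1, 98.4]
ft_force: [-0.1, 0.6, -0.3]
finger_gap: 0.0115
at [ 0.5763 -0.3095  0.1152] [-1.799e+02 -1.000e-01  9.840e+01] t 4.77 gap 0.0115 shift [-0.0009  0.002   0.0897] turn -0.001 rows 2.151635051543989 0.008058977421692794
```

View pics/w5.png

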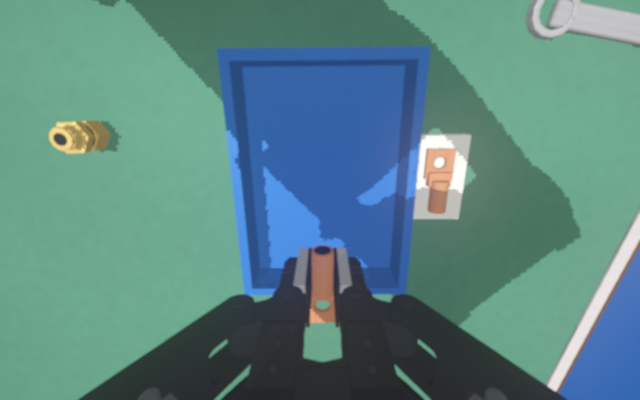

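```bash
cat > binfit.py <<'E'
import sys
from h import *
M["bin"].append(box(66,116,-35,35,0,10))
s=state();d=snapshot("wrist");v=d["img"][:,:,::-1].copy()
bx,by,a=[float(t) for t in sys.argv[2:5]];a=np.radians(a)
P=np.array([[sx*60,sy*85,36] for sx,sy in((-1,-1),(1,-1),(1,1),(-1,1))])/1e3
c,n=np.cos(a),np.sin(a);W=np.c_[bx+c*P[:,0]-n*P[:,1],by+n*P[:,0]+c*P[:,1],P[:,2]]
for z in(.036,.004):
    W[:,2]=z;cv2.polylines(v,[np.round(proj(d,W,s)).astype(np.int32)],True,(0,255,255),1)
cv2.imwrite(sys.argv[1],v)
E
python3 binfit.py pics/w6.png .5744 -.2842 8.5
```

```text
(no output)
```

View pics/w6.png

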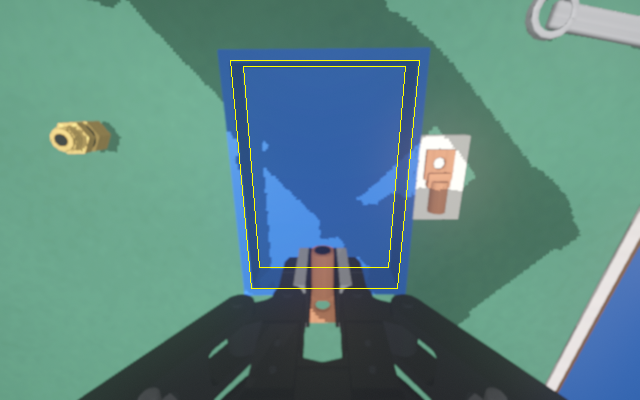

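```bash
python3 -m crank '[1,-0.001,0.001,0.035,0, 1,-0.001,0.001,0.065,0, 1,-0.001,0.001,0.08,0, 1,-0.001,0.001,0.088,0, 1,-0.001,0.001,0.09,0, 1,-0.001,0.001,0.09,0, 1,-0.001,0.001,0.09,0]'; python3 g.py .5782 -.310 .0255 98.5
```

```text
t: 5.45
eef_pos: [0.5785, -0.3105, 0.0286]
orientation: [179.9, 0.1, 98.5]
ft_force: [-0.4, -0.2, 0.1]
finger_gap: 0.0114
at [ 0.5785 -0.3105  0.0286] [1.799e+02 1.000e-01 9.850e+01] t 5.45 gap 0.0114 shift [ 0.0005 -0.0002  0.0031] turn -0.0001 rows 0.07634904929216345 0.0007513826712089496
```

```bash
python3 -m crank '[1,0,0,0.002,0, 1,0,0,0.003,0, 1,0,0,0.003,0]'; python3 -m crank '[0.7,0,0,0,0, 0.4,0,0,0,0, 0.2,0,0,0,0, 0.2,0,0,0,0, 0.2,0,0,0,0, 0.2,0,0,0,0]'; python3 g.py .5782 -.310 .0255 98.5
```

```text
t: 5.7
eef_pos: [0.5784, -0.3106, 0.0249]
orientation: [179.9, 0.0, 98.5]
ft_force: [-0.6, 0.7, 4.3]
finger_gap: 0.0115
t: 6.2
eef_pos: [0.578, -0.3104, 0.0239]
orientation: [-180.0, -0.0, 98.5]
ft_force: [0.1, 0.2, -0.7]
finger_gap: 0.034
at [ 0.578  -0.3104  0.0239] [-180.    -0.    98.5] t 6.2 gap 0.034 shift [ 0.0003  0.0003 -0.0016] turn -0.0004 rows 0.03899007984696038 0.0030092010852474597
```

```bash
python3 -m crank '[0.2,0,0,-0.03,0, 0.2,0,0,-0.07,0, 0.2,0,0,-0.11,0, 0.2,0,0,-0.15,0, 0.2,0,0,-0.18,0, 0.2,0,0,-0.18,0]'; python3 g.py .4285 .13 .2 92.3; python3 look.py pics/w7.png lug_small .004
```

```text
t: 6.7
eef_pos: [0.5795, -0.3114, 0.2116]
orientation: [179.6, 0.4, 98.5]
ft_force: [1.6, -1.9, 0.8]
finger_gap: 0.0339
at [ 0.5795 -0.3114  0.2116] [179.6   0.4  98.5] t 6.7 gap 0.0339 shift [ 0.4589 -0.0843  0.0081] turn 0.1079 rows 11.190449971498188 0.8634024292441709
[ 0.5795 -0.3114  0.2116] 98.48196139338826
lug_small 0.62 [310. 168. 329. 211.] 665
[581.9, -325.2, 278.2, 0.902]
lug_small 0.57 [129. 110. 165. 132.] 710
[390.3, -275.9, 198.3, 0.666]
```

View pics/w7.png

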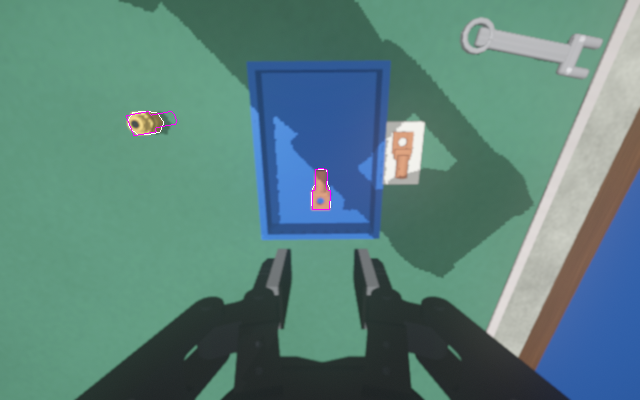

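Lug_small lies flat on the lug bin's floor (320,190). On to lug_big.

```bash
python3 -m crank '[-0.3,0.459,-0.084,0.008,0.108, -0.3,0.459,-0.084,0.008,0.108, -0.3,0.459,-0.084,0.008,0.108, -0.3,0.459,-0.084,0.008,0.108, -0.3,0.459,-0.084,0.008,0.108, -0.3,0.459,-0.084,0.008,0.108, -0.3,0.459,-0.084,0.008,0.108, -0.3,0.459,-0.084,0.008,0.108, -0.3,0.459,-0.084,0.008,0.108, -0.3,0.459,-0.084,0.008,0.108]'; python3 g.py .4285 .13 .2 92.3
```

```text
t: 7.63
eef_pos: [0.4417, 0.0854, 0.1956]
orientation: [-179.9, -0.0, 92.3]
ft_force: [0.8, -0.1, 0.4]
finger_gap: 0.0552
at [0.4417 0.0854 0.1956] [-179.9   -0.    92.3] t 7.63 gap 0.0552 shift [ 0.0451 -0.0114 -0.0044] turn -0.0005 rows 1.1213443054068355 0.0041424499074263
```

```bash
python3 -m crank '[-0.3,0.045,-0.011,0,0, -0.3,0.045,-0.011,0,0, -0.3,0.045,-0.011,0,0, -0.3,0.045,-0.011,0,0]'; python3 look.py pics/w8.png lug_big,gland_big,die
```

```text
t: 7.97
eef_pos: [0.4303, 0.1283, 0.196]
orientation: [-179.9, 0.0, 92.4]
ft_force: [0.5, 0.1, -0.0]
finger_gap: 0.0557
[0.4303 0.1283 0.196 ] 92.36390100696367
lug_big 0.67 [306. 135. 335. 200.] 1348
[427.8, 145.3, 92.6, 0.873]
lug_big 0.3 [271.  25. 320.  74.] 1497
[405.0, 266.0, 217.6, 0.554]
gland_big 0.69 [334. 260. 361. 296.] 878
[463.8, 16.6, -3.3, 0.967]
die 0.57 [270.  26. 321.  72.] 1407
[396.8, 256.7, 22.8, 0.952]
```

View pics/w8.png

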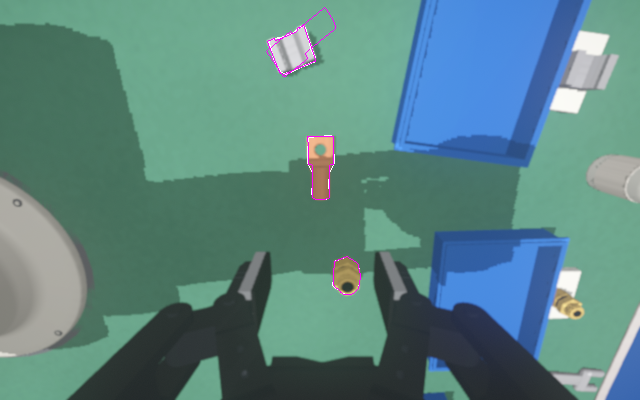

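```bash
python3 g.py .4287 .1293 .0205 92.6
```

```text
at [0.431  0.1272 0.1966] [-180.     0.    92.2] t 8.17 gap 0.0558 shift [ 0.0022 -0.0021  0.1761] turn -0.0073 rows 4.223411143873674 0.058719826938184845
```

```bash
python3 -m crank '[-0.3,0.002,-0.002,0.04,-0.005, -0.3,0.002,-0.002,0.08,-0.005, -0.3,0.002,-0.002,0.12,-0.005, -0.3,0.002,-0.002,0.15,-0.005, -0.3,0.002,-0.002,0.17,-0.005, -0.3,0.002,-0.002,0.175,-0.005, -0.3,0.002,-0.002,0.175,-0.005, -0.3,0.002,-0.002,0.175,-0.005]'
python3 g.py .4287 .1293 .0205 92.6;python3 look.py pics/w9.png lug_big
```

```text
t: 8.83
eef_pos: [0.4293, 0.1299, 0.0229]
orientation: [180.0, -0.0, 92.5]
ft_force: [-0.1, 0.3, -0.1]
finger_gap: 0.0558
at [0.4293 0.1299 0.0229] [180.   -0.   92.5] t 8.83 gap 0.0558 shift [-0.0006 -0.0006  0.0024] turn -0.0013 rows 0.06111537074263014 0.010148161135847697
[0.4293 0.1299 0.0229] 92.52733916626732
lug_big 0.58 [293. 177. 346. 306.] 5276
[427.8, 144.9, 93.1, 0.894]
```

View pics/w9.png

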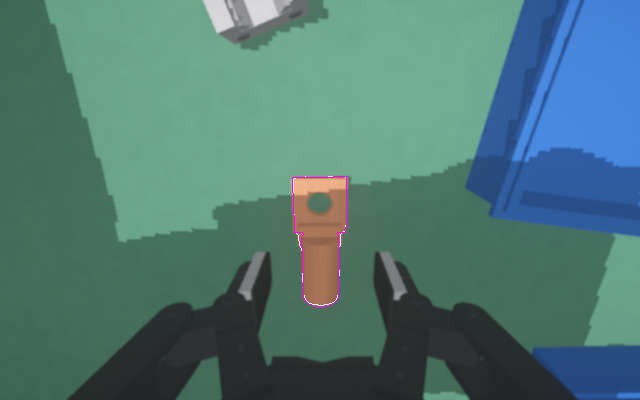

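Lug_big's barrel is centred between the pads (320,275). Closing.

```bash
python3 -m crank '[1,0,0,0.002,0, 1,0,0,0.002,0, 1,0,0,0.002,0, 1,0,0,0.002,0, 1,0,0,0.002,0, 1,0,0,0.002,0, 1,0,0,0.002,0]' 60; python3 g.py .4287 .1293 .0205 92.6; python3 -m crank '[1,0,0,-0.01,0, 1,0,0,-0.03,0, 1,0,0,-0.065,0, 1,0,0,-0.10,0, 1,0,0,-0.10,0, 1,0,0,-0.10,0]';python3 - <<'E'
from h import *
d=snapshot("wrist");cv2.imwrite("pics/w10.png",d["img"][:,:,::-1])
E
```

```text
t: 9.52
eef_pos: [0.4288, 0.1304, 0.0206]
orientation: [180.0, -0.0, 92.6]
ft_force: [-3.2, -0.5, 8.9]
finger_gap: 0.0177
at [0.4288 0.1304 0.0206] [180.   -0.   92.6] t 9.52 gap 0.0177 shift [-0.001  -0.0001  0.0001] turn -0.0002 rows 0.02554036554233693 0.0019329882705088994
t: 10.02
eef_pos: [0.4294, 0.1305, 0.1223]
orientation: [179.8, -0.0, 92.6]
ft_force: [0.2, 0.7, -1.4]
finger_gap: 0.0174
```

View pics/w10.png

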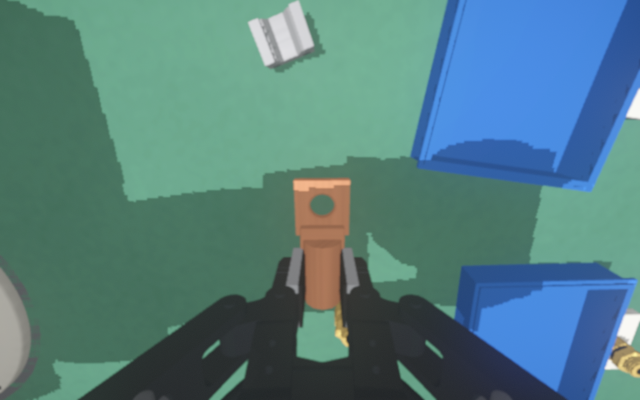

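```bash
python3 g.py .571 -.2614 .12 98.5
```

```text
at [0.4286 0.1303 0.1207] [179.9  -0.   92.6] t 10.07 gap 0.0177 shift [-0.3978  0.1245  0.0008] turn -0.1033 rows 9.995182767780976 0.8262537909692144
```

```bash
python3 -m crank '[1,-0.04,0.012,0,-0.103, 1,-0.08,0.025,0,-0.103, 1,-0.12,0.0375,0,-0.103, 1,-0.16,0.05,0,-0.103, 1,-0.20,0.0625,0,-0.103, 1,-0.24,0.075,0,-0.103, 1,-0.28,0.0875,0,-0.103, 1,-0.32,0.10,0,-0.103, 1,-0.36,0.1125,0,-0.103, 1,-0.39,0.1225,0,-0.103]'; python3 g.py .571 -.2614 .12 98.5
```

```text
t: 10.9
eef_pos: [0.5681, -0.2561, 0.1183]
orientation: [-179.9, -0.1, 98.4]
ft_force: [-0.8, 0.1, -0.7]
finger_gap: 0.0177
at [ 0.5681 -0.2561  0.1183] [-1.799e+02 -1.000e-01  9.840e+01] t 10.9 gap 0.0177 shift [-0.0057  0.002  -0.0017] turn -0.001 rows 0.15035985633511864 0.008399670741186022
```

```bash
python3 -m crank '[1,-0.008,0.002,0,0, 1,-0.008,0.002,0.04,0, 1,-0.008,0.002,0.07,0, 1,-0.008,0.002,0.085,0, 1,-0.008,0.002,0.092,0, 1,-0.008,0.002,0.0955,0, 1,-0.008,0.002,0.0955,0, 1,-0.008,0.002,0.0955,0]'; python3 g.py .571 -.2614 .025 98.5
```

```text
t: 11.57
eef_pos: [0.5714, -0.261, 0.0247]
orientation: [-180.0, -0.0, 98.5]
ft_force: [-3.4, 2.3, 3.7]
finger_gap: 0.0175
at [ 0.5714 -0.261   0.0247] [-180.    -0.    98.5] t 11.57 gap 0.0175 shift [-0.0004 -0.0005 -0.0003] turn -0.0001 rows 0.016070918195951862 0.0004001897802191902
```

Touching the floor gently; release and rise.

```bash
python3 -m crank '[0.7,0,0,0,0, 0.4,0,0,0,0, 0.05,0,0,0,0, 0.05,0,0,0,0, 0.05,0,0,0,0, 0.05,0,0,0,0]';  python3 -m crank '[0.05,0,0,-0.03,0, 0.05,0,0,-0.07,0, 0.05,0,0,-0.11,0, 0.05,0,0,-0.15,0, 0.05,0,0,-0.18,0, 0.05,0,0,-0.18,0, 0.05,0,0,-0.18,0]'; python3 g.py .4638 .0166 .2 86.7; python3 look.py pics/w11.png lug_big,lug_small .004
```

```text
t: 12.07
eef_pos: [0.5716, -0.2614, 0.0244]
orientation: [-180.0, -0.0, 98.5]
ft_force: [0.8, -0.2, 0.3]
finger_gap: 0.0405
t: 12.65
eef_pos: [0.5721, -0.2617, 0.2064]
orientation: [179.9, 0.1, 98.5]
ft_force: [-0.6, -1.0, 0.1]
finger_gap: 0.0404
at [ 0.5721 -0.2617  0.2064] [1.799e+02 1.000e-01 9.850e+01] t 12.65 gap 0.0404 shift [ 0.2913 -0.0661  0.0056] turn 0.2056 rows 7.163630617386892 1.6451688904029413
[ 0.5721 -0.2617  0.2064] 98.47940925528506
lug_big 0.87 [309. 136. 331. 198.] 1162
[570.2, -247.7, 99.0, 0.848]
lug_small 0.67 [311. 209. 330. 252.] 572
[581.9, -325.1, 278.7, 0.885]
```

View pics/w11.png

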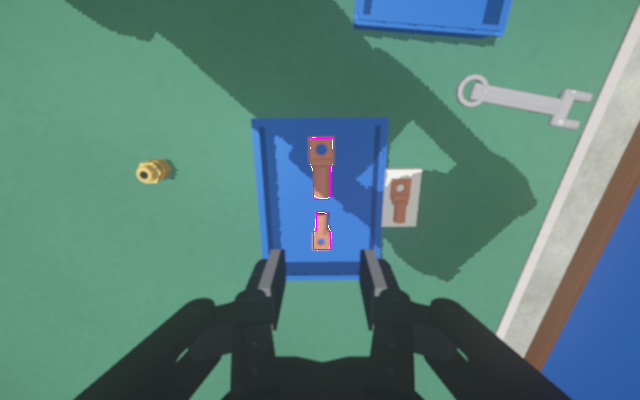

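```bash
python3 g.py .3864 -.2774 .18 110
```

```text
at [ 0.5712 -0.2612  0.203 ] [-1.799e+02 -1.000e-01  9.850e+01] t 12.8 gap 0.0409 shift [ 0.0112 -0.1851  0.0233] turn -0.2011 rows 4.482452550182796 1.60952707548055
```

```bash
python3 -m crank '[-0.3,0.011,-0.185,0.023,-0.2, -0.3,0.011,-0.185,0.023,-0.2, -0.3,0.011,-0.185,0.023,-0.2, -0.3,0.011,-0.185,0.023,-0.2, -0.3,0.011,-0.185,0.023,-0.2, -0.3,0.011,-0.185,0.023,-0.2, -0.3,0.011,-0.185,0.023,-0.2, -0.3,0.011,-0.185,0.023,-0.2]'; python3 look.py pics/w12.png gland_small
python3 - <<'E'
import cv2
v=cv2.imread("pics/w12.png");cv2.imwrite("pics/w12.png",cv2.resize(v[100:300,200:440],None,fx=3,fy=3,interpolation=cv2.INTER_CUBIC))
E
```

```text
t: 13.47
eef_pos: [0.3874, -0.2778, 0.181]
orientation: [-180.0, -0.0, 109.9]
ft_force: [-0.1, 0.7, 0.5]
finger_gap: 0.0553
[ 0.3874 -0.2778  0.181 ] 109.92251147397852
gland_small 0.69 [309. 174. 334. 199.] 539
[386.9, -276.8, -18.6, 0.958]
```

View pics/w12.png

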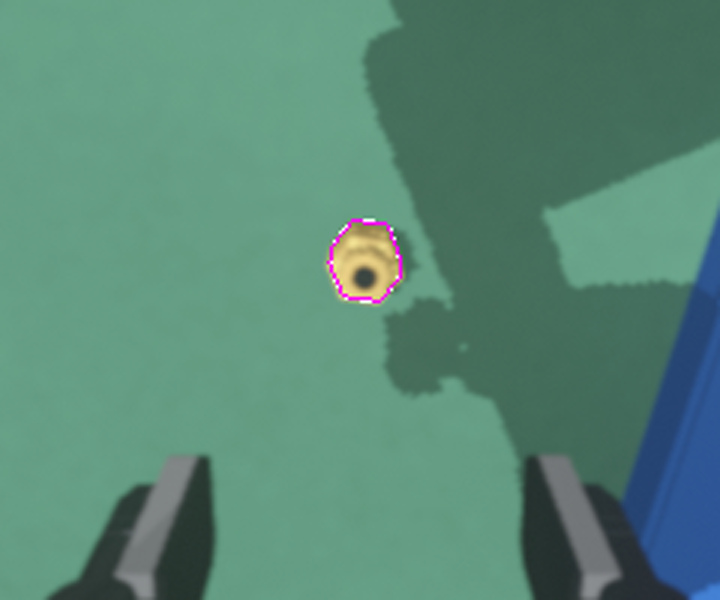

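```bash
python3 -m crank '[-0.3,0,0,0.04,0, -0.3,0,0,0.08,0, -0.3,0,0,0.105,0, -0.3,0,0,0.105,0, -0.3,0,0,0.105,0, -0.3,0,0,0.105,0]'; sed 's/fit(\[(d,o\["region"\],s)\],n,Y\[n\[:3\]\],z0)/fit([(d,o["region"],s)],n,[-30,-20,-10,0,10,20],z0)/' look.py >/dev/null
cat > hexscan.py <<'E'
import sys
from h import *
n=sys.argv[2];s=state();d=snapshot("wrist");o=trace(d,n)[0];print(o["p"],o["extent"],np.round(s["eef_pos"],4))
q=fit([(d,o["region"],s)],n,[-20,0,20,30]);print([float(t) for t in q])
l,t,r,b=[int(x) for x in o["extent"]];v=d["img"][:,:,::-1].copy()
for a in range(0,60,5):
    from scipy.optimize import minimize
    mk=o["region"]
    f=lambda p:-(lambda im:(im&mk).sum()/(im|mk).sum())(cv2.resize(sil(d,n,(p[0]/1e3,p[1]/1e3,np.radians(a)),(0,0,640,400),s),(640,400),interpolation=cv2.INTER_AREA)>0)
    m=minimize(f,q[:2],method="Nelder-Mead",options=dict(maxiter=40,initial_simplex=[[q[0],q[1]],[q[0]+1,q[1]],[q[0],q[1]+1]]));print(a,np.round(m.x,1),round(-m.fun,3),end="; ")
l-=12;t-=12;r+=12;b+=12
k=min(780/(r-l),580/(b-t));cv2.imwrite(sys.argv[1],cv2.resize(v[t:b,l:r],None,fx=k,fy=k,interpolation=cv2.INTER_CUBIC))
E
python3 hexscan.py pics/w13.png gland_small
```

```text
t: 14.07
eef_pos: [0.388, -0.2783, 0.078]
orientation: [180.0, 0.1, 110.0]
ft_force: [0.5, -0.8, 0.5]
finger_gap: 0.0555
0.87 [300.4, 204.3, 341.3, 248.2] [ 0.388  -0.2783  0.078 ]
[387.1, -277.3, 39.2, 0.97]
0 [ 386.5 -277.4] 0.916; 5 [ 386.5 -277.5] 0.906; 10 [ 386.6 -277.4] 0.901; 15 [ 386.9 -277.5] 0.905; 20 [ 386.9 -277.5] 0.914; 25 [ 387.3 -277.2] 0.922; 30 [ 387.  -277.3] 0.942; 35 [ 387.2 -277.5] 0.966; 40 [ 386.9 -277.4] 0.977; 45 [ 387.  -277.3] 0.966; 50 [ 386.9 -277.4] 0.947; 55 [ 386.7 -277.2] 0.926;
```

View pics/w13.png

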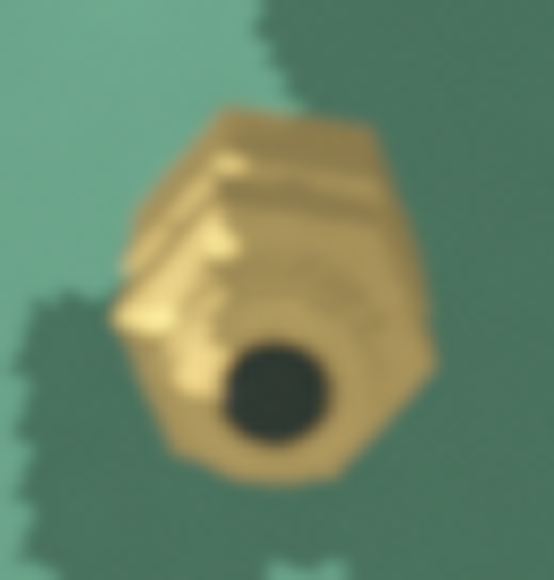

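```bash
python3 g.py .387 -.2773 .0205 129.8
```

```text
at [ 0.388  -0.2785  0.0783] [1.799e+02 1.000e-01 1.100e+02] t 14.17 gap 0.0558 shift [ 0.0016 -0.0006  0.0578] turn -0.3463 rows 1.386937946195486 2.7715575467449796
```

```bash
python3 -m crank '[-0.3,0.001,0,0,-0.12, -0.3,0.001,0,0,-0.24, -0.3,0.001,0,0.01,-0.346, -0.3,0.001,0,0.035,-0.346, -0.3,0.001,0,0.05,-0.346, -0.3,0.001,0,0.0565,-0.346, -0.3,0.001,0,0.0565,-0.346, -0.3,0.001,0,0.0565,-0.346]'; python3 g.py .387 -.2773 .0205 129.8; python3 hexscan.py pics/w14.png gland_small
```

```text
t: 14.83
eef_pos: [0.3871, -0.2773, 0.021]
orientation: [180.0, 0.1, 129.8]
ft_force: [-0.8, -0.5, 1.4]
finger_gap: 0.0555
at [ 0.3871 -0.2773  0.021 ] [1.800e+02 1.000e-01 1.298e+02] t 14.83 gap 0.0555 shift [ 0.0001 -0.0001  0.0005] turn -0.0007 rows 0.013533187359292046 0.005808235497150714
0.9 [297.1, 238.1, 343.1, 304.8] [ 0.3871 -0.2773  0.021 ]
[386.7, -277.3, 41.3, 0.964]
0 [ 386.3 -277. ] 0.914; 5 [ 386.3 -277. ] 0.905; 10 [ 386.4 -277.1] 0.904; 15 [ 386.3 -277.1] 0.905; 20 [ 386.4 -277.1] 0.915; 25 [ 386.3 -277.1] 0.926; 30 [ 386.  -277.1] 0.941; 35 [ 386.3 -277.3] 0.956; 40 [ 386.7 -277.3] 0.971; 45 [ 387.  -277.2] 0.959; 50 [ 386.7 -276.9] 0.943; 55 [ 386.5 -277. ] 0.929;
```

View pics/w14.png

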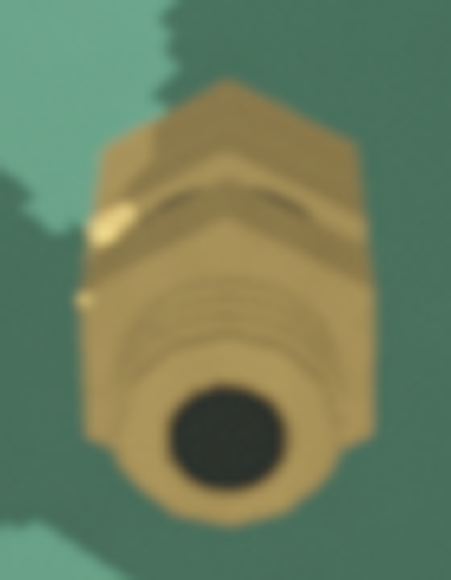

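Flats are square to the jaws (left and right edges vertical). Close and lift.

```bash
python3 -m crank '[1,0,0,0.0005,0, 1,0,0,0.0005,0, 1,0,0,0.0005,0, 1,0,0,0.0005,0, 1,0,0,0.0005,0, 1,0,0,0.0005,0, 1,0,0,0.0005,0]' 60;  python3 g.py .387 -.2773 .0205 129.8; python3 -m crank '[1,0,0,-0.01,0, 1,0,0,-0.03,0, 1,0,0,-0.065,0, 1,0,0,-0.10,0, 1,0,0,-0.10,0, 1,0,0,-0.10,0]';  python3 g.py .641 -.0517 .12 124
python3 - <<'E'
from h import *
d=snapshot("wrist");cv2.imwrite("pics/w15.png",d["img"][:,:,::-1])
E
```

```text
t: 15.52
eef_pos: [0.3869, -0.2771, 0.0201]
orientation: [180.0, 0.0, 129.8]
ft_force: [-2.0, 3.2, 9.3]
finger_gap: 0.0206
at [ 0.3869 -0.2771  0.0201] [180.    0.  129.8] t 15.52 gap 0.0206 shift [-0.0003 -0.0001 -0.0004] turn -0.0006 rows 0.011460832220027625 0.00490337237487363
t: 16.02
eef_pos: [0.3874, -0.2775, 0.1219]
orientation: [180.0, 0.2, 129.8]
ft_force: [-0.4, 0.1, -0.9]
finger_gap: 0.0206
at [ 0.3874 -0.2775  0.1219] [180.    0.2 129.8] t 16.02 gap 0.0206 shift [0.0113 0.3394 0.002 ] turn 0.1006 rows 8.143923133362545 0.8053469058735582
```

View pics/w15.png

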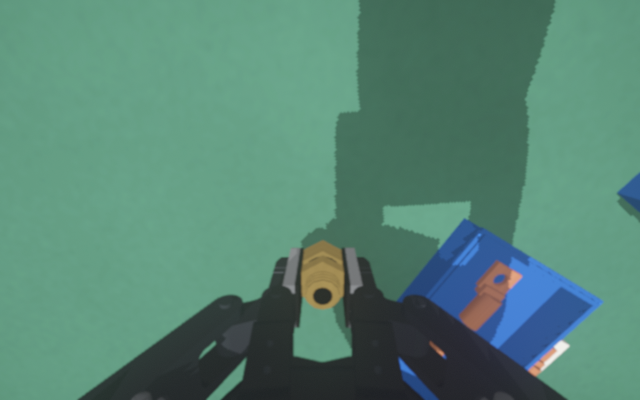

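```bash
python3 -m crank '[1,0.0013,0.038,0,0.1, 1,0.0025,0.076,0,0.1, 1,0.0038,0.114,0,0.1, 1,0.005,0.152,0,0.1, 1,0.0063,0.19,0,0.1, 1,0.0075,0.228,0,0.1, 1,0.0088,0.266,0,0.1, 1,0.01,0.304,0,0.1, 1,0.011,0.3395,0,0.1, 1,0.011,0.3395,0,0.1]'; python3 g.py .641 -.0517 .0245 124; python3 binfit.py pics/w16.png .638 -.0118 4.5
```

```text
t: 16.9
eef_pos: [0.6432, -0.0471, 0.1176]
orientation: [-180.0, -0.1, 124.2]
ft_force: [1.6, 1.5, 0.3]
finger_gap: 0.0205
at [ 0.6432 -0.0471  0.1176] [-1.800e+02 -1.000e-01  1.242e+02] t 16.9 gap 0.0205 shift [-0.0027 -0.0044  0.0931] turn 0.0037 rows 2.2366322044403883 0.02964496991553832
```

View pics/w16.png

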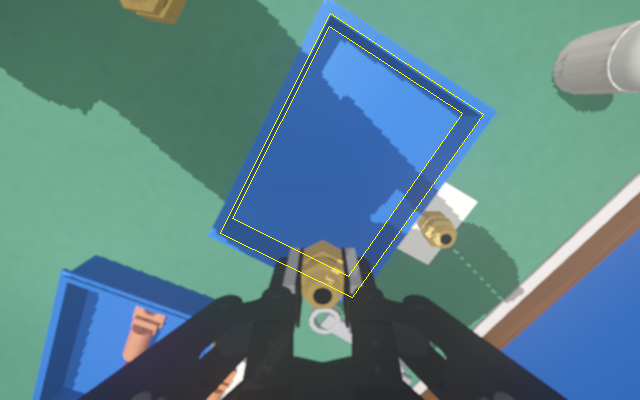

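```bash
python3 g.py .641 -.0517 .0245 124
```

```text
at [ 0.6415 -0.0489  0.1175] [-1.799e+02 -1.000e-01  1.242e+02] t 16.95 gap 0.0205 shift [-0.0023 -0.0019  0.093 ] turn 0.0036 rows 2.230489782878614 0.02844739684563305
```

```bash
python3 -m crank '[1,0,0,0,0, 1,0,0,0.04,0, 1,0,0,0.07,0, 1,0,0,0.085,0, 1,0,0,0.09,0, 1,0,0,0.093,0, 1,0,0,0.093,0, 1,0,0,0.093,0]'; python3 g.py .641 -.0517 .0243 124
```

```text
t: 17.62
eef_pos: [0.641, -0.0518, 0.0278]
orientation: [179.9, 0.1, 124.0]
ft_force: [-0.9, 1.2, -0.6]
finger_gap: 0.0207
at [ 0.641  -0.0518  0.0278] [1.799e+02 1.000e-01 1.240e+02] t 17.62 gap 0.0207 shift [0.0001 0.     0.0035] turn 0.0001 rows 0.0841038596491826 0.0009193916245943625
```

```bash
python3 -m crank '[1,0,0,0.0015,0, 1,0,0,0.003,0, 1,0,0,0.003,0, 1,0,0,0.003,0]'; python3 g.py .641 -.0517 .0243 124
```

```text
t: 17.95
eef_pos: [0.641, -0.0514, 0.0241]
orientation: [180.0, 0.1, 124.0]
ft_force: [0.2, -1.1, 5.7]
finger_gap: 0.0201
at [ 0.641  -0.0514  0.0241] [1.80e+02 1.00e-01 1.24e+02] t 17.95 gap 0.0201 shift [-0.0002 -0.0002 -0.0002] turn 0.0006 rows 0.008092615405316491 0.005016511094796301
```

Release, rise, check, and aim for gland_big.

```bash
python3 -m crank '[0.7,0,0,0,0, 0.4,0,0,0,0, 0.1,0,0,0,0, 0.1,0,0,0,0, 0.1,0,0,0,0, 0.1,0,0,0,0]';  python3 -m crank '[0.1,0,0,-0.02,0, 0.1,0,0,-0.05,0, 0.1,0,0,-0.09,0, 0.1,0,0,-0.13,0, 0.1,0,0,-0.15,0, 0.1,0,0,-0.15,0, 0.1,0,0,-0.15,0]'; python3 g.py .4638 .0166 .11 116; python3 look.py pics/w17.png gland_small .004
```

```text
t: 18.45
eef_pos: [0.6406, -0.0512, 0.0233]
orientation: [-180.0, -0.0, 124.0]
ft_force: [0.3, 0.6, -0.1]
finger_gap: 0.0386
t: 19.03
eef_pos: [0.641, -0.0513, 0.1747]
orientation: [179.9, 0.1, 124.0]
ft_force: [0.2, 0.8, -1.0]
finger_gap: 0.0379
at [ 0.641  -0.0513  0.1747] [1.799e+02 1.000e-01 1.240e+02] t 19.03 gap 0.0379 shift [ 0.1556 -0.1089  0.0643] turn 0.1403 rows 4.808803679636638 1.1224974215095462
[ 0.641  -0.0513  0.1747] 124.03708153800834
gland_small 0.77 [311. 175. 333. 203.] 540
[641.9, -51.0, 35.8, 0.958]
```

View pics/w17.png

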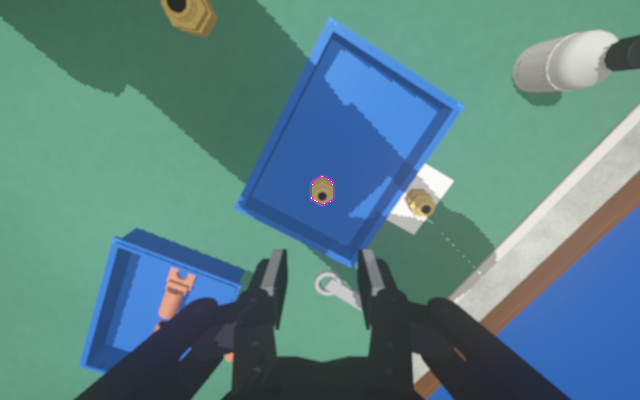

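```bash
python3 -m crank '[-0.3,0.156,-0.109,0.04,0.654, -0.3,0.156,-0.109,0.04,0.654, -0.3,0.156,-0.109,0.04,0.654, -0.3,0.156,-0.109,0.04,0.654, -0.3,0.156,-0.109,0.04,0.654, -0.3,0.156,-0.109,0.06,0.654, -0.3,0.156,-0.109,0.075,0.654, -0.3,0.156,-0.109,0.075,0.654, -0.3,0.156,-0.109,0.075,0.654]';python3 hexscan.py pics/w18.png gland_big
```

```text
t: 19.88
eef_pos: [0.4623, 0.0171, 0.0976]
orientation: [-179.8, -0.0, 86.6]
ft_force: [-0.0, -0.0, 1.0]
finger_gap: 0.0557
0.82 [303.6, 194.8, 346.0, 249.0] [0.4623 0.0171 0.0976]
[463.6, 16.6, 56.8, 0.965]
0 [463.8  16.5] 0.969; 5 [464.2  16.3] 0.945; 10 [464.   16.3] 0.924; 15 [464.   16.4] 0.911; 20 [463.8  16.5] 0.9; 25 [463.7  16.5] 0.899; 30 [463.7  16.5] 0.905; 35 [463.5  16.6] 0.911; 40 [463.2  16.5] 0.925; 45 [463.1  16.7] 0.936; 50 [463.2  16.5] 0.954; 55 [463.6  16.5] 0.97;
```

View pics/w18.png

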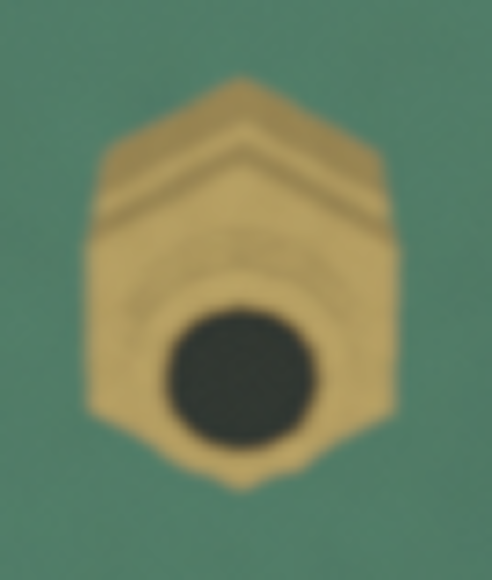

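```bash
python3 g.py .4637 .0166 .0205 87.3
```

```text
at [0.4633 0.0169 0.0988] [-180.    -0.    86.6] t 19.98 gap 0.0552 shift [-0.0003  0.0005  0.0783] turn -0.0128 rows 1.8766586587208265 0.10215519112087218
```

```bash
python3 -m crank '[-0.3,0,0.0005,0.03,-0.012, -0.3,0,0.0005,0.055,-0.012, -0.3,0,0.0005,0.07,-0.012, -0.3,0,0.0005,0.077,-0.012, -0.3,0,0.0005,0.077,-0.012, -0.3,0,0.0005,0.077,-0.012, -0.3,0,0.0005,0.077,-0.012]'; python3 g.py .4637 .0166 .0205 87.3
```

```text
t: 20.57
eef_pos: [0.4643, 0.0169, 0.0227]
orientation: [179.9, 0.0, 87.3]
ft_force: [0.6, -1.3, 1.1]
finger_gap: 0.0555
at [0.4643 0.0169 0.0227] [179.9   0.   87.3] t 20.57 gap 0.0555 shift [-0.0003 -0.0006  0.0022] turn -0.0009 rows 0.05510409688623698 0.006820887115963116
```

```bash
python3 -m crank '[1,0,0,0.0015,0, 1,0,0,0.0015,0, 1,0,0,0.0015,0, 1,0,0,0.0015,0, 1,0,0,0.0015,0, 1,0,0,0.0015,0, 1,0,0,0.0015,0]' 60;  python3 g.py .4637 .0166 .0205 87.3; python3 -m crank '[1,0,0,-0.01,0, 1,0,0,-0.03,0, 1,0,0,-0.065,0, 1,0,0,-0.10,0, 1,0,0,-0.10,0, 1,0,0,-0.10,0]';  python3 g.py .635 .0261 .12 94.5
python3 - <<'E'
from h import *
d=snapshot("wrist");cv2.imwrite("pics/w19.png",d["img"][:,:,::-1])
E
```

```text
t: 21.15
eef_pos: [0.4639, 0.0169, 0.0208]
orientation: [179.9, -0.0, 87.3]
ft_force: [-2.4, 0.8, 7.6]
finger_gap: 0.0286
at [0.4639 0.0169 0.0208] [179.9  -0.   87.3] t 21.15 gap 0.0286 shift [-0.0004 -0.0002  0.0003] turn -0.0008 rows 0.011505470463342115 0.006562241919081006
t: 21.65
eef_pos: [0.4644, 0.0169, 0.1224]
orientation: [179.8, 0.0, 87.3]
ft_force: [-0.3, 0.0, -2.7]
finger_gap: 0.0285
at [0.4644 0.0169 0.1224] [179.8   0.   87.3] t 21.65 gap 0.0285 shift [0.0174 0.17   0.0031] turn -0.1265 rows 4.098095531060073 1.0121718059275477
```

View pics/w19.png

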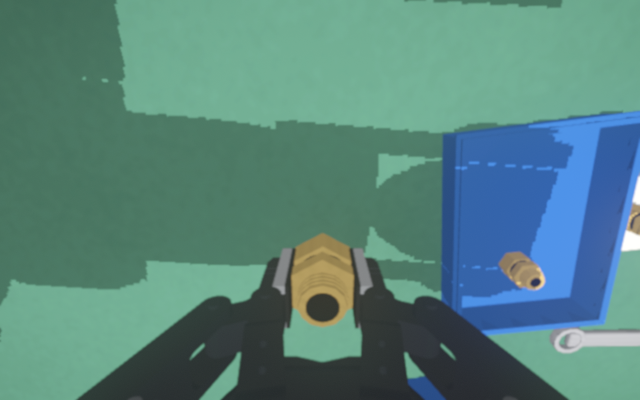

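```bash
python3 -m crank '[1,0.004,0.038,0,-0.126, 1,0.008,0.076,0,-0.126, 1,0.012,0.114,0,-0.126, 1,0.016,0.15,0,-0.126, 1,0.0174,0.17,0,-0.126, 1,0.0174,0.17,0,-0.126, 1,0.0174,0.17,0,-0.126]'; python3 g.py .635 .0261 .0245 94.5; python3 binfit.py pics/w20.png .638 -.0118 4.5
```

```text
t: 22.28
eef_pos: [0.6339, 0.0263, 0.1177]
orientation: [-179.8, -0.0, 94.5]
ft_force: [-1.8, 0.8, -1.2]
finger_gap: 0.0286
at [0.6339 0.0263 0.1177] [-179.8   -0.    94.5] t 22.28 gap 0.0286 shift [-0.0003  0.0014  0.0932] turn -0.0004 rows 2.2362376981268888 0.0032463836004388265
```

View pics/w20.png

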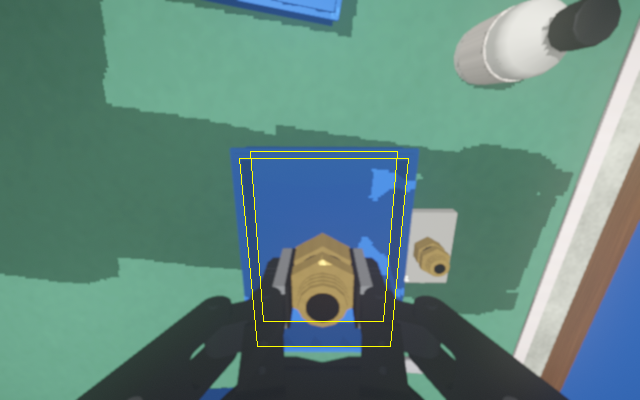

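```bash
python3 -m crank '[1,0,0.001,0.035,0, 1,0,0.001,0.065,0, 1,0,0.001,0.082,0, 1,0,0.001,0.09,0, 1,0,0.001,0.094,0, 1,0,0.001,0.0955,0, 1,0,0.001,0.0955,0, 1,0,0.001,0.0955,0]'; python3 g.py .635 .0261 .0245 94.5
```

```text
t: 23.0
eef_pos: [0.6355, 0.0262, 0.0257]
orientation: [179.9, 0.0, 94.5]
ft_force: [-0.1, 0.1, -0.4]
finger_gap: 0.0291
at [0.6355 0.0262 0.0257] [179.9   0.   94.5] t 23.0 gap 0.0291 shift [-0.0001 -0.0005  0.0012] turn -0.0005 rows 0.030747179496995437 0.0040345281565280075
```

```bash
python3 -m crank '[1,0,0,0.001,0, 1,0,0,0.001,0, 1,0,0,0.001,0]'; python3 -m crank '[0.6,0,0,0,0, 0.3,0,0,0,0, -0.1,0,0,0,0, -0.1,0,0,0,0, -0.1,0,0,0,0, -0.1,0,0,0,0]';  python3 -m crank '[-0.1,0,0,-0.02,0, -0.1,0,0,-0.05,0, -0.1,0,0,-0.09,0, -0.1,0,0,-0.13,0, -0.1,0,0,-0.15,0, -0.1,0,0,-0.15,0, -0.1,0,0,-0.15,0]'; python3 g.py .3968 .2567 .14 112.5; python3 look.py pics/w21.png gland_big,gland_small .004
```

```text
t: 23.25
eef_pos: [0.6357, 0.0262, 0.0248]
orientation: [179.9, 0.0, 94.5]
ft_force: [-2.5, -0.4, 7.6]
finger_gap: 0.029
t: 23.75
eef_pos: [0.6351, 0.0263, 0.0234]
orientation: [-180.0, -0.0, 94.5]
ft_force: [0.9, 0.4, 0.2]
finger_gap: 0.0471
t: 24.33
eef_pos: [0.6355, 0.0262, 0.1748]
orientation: [179.9, 0.0, 94.5]
ft_force: [0.5, 0.2, -2.3]
finger_gap: 0.0475
at [0.6355 0.0262 0.1748] [179.9   0.   94.5] t 24.33 gap 0.0475 shift [ 0.2484 -0.2201  0.0342] turn -0.3147 rows 8.000780592266755 2.518006390047281
[0.6355 0.0262 0.1748] 94.47107424726148
gland_big 0.81 [306. 175. 337. 212.] 970
[636.2, 25.6, 3.1, 0.944]
gland_small 0.95 [310. 242. 334. 270.] 544
[641.9, -50.8, 34.3, 0.929]
gland_small 0.48 [421.  25. 526.  85.] 4329
[779.8, 166.4, -49.7, 0.274]
```

View pics/w21.png

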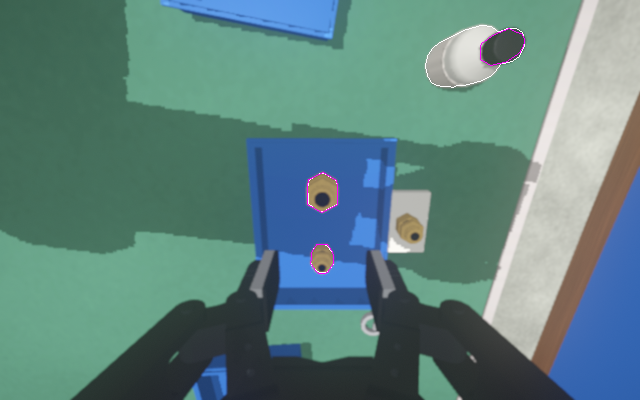

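Both glands stand (322,195 and 321,258). Now the die.

```bash
python3 -m crank '[-0.5,0.248,-0.22,0.02,-0.315, -0.5,0.248,-0.22,0.02,-0.315, -0.5,0.248,-0.22,0.02,-0.315, -0.5,0.248,-0.22,0.02,-0.315, -0.5,0.248,-0.22,0.02,-0.315, -0.5,0.248,-0.22,0.02,-0.315, -0.5,0.248,-0.22,0.034,-0.315, -0.5,0.248,-0.22,0.034,-0.315, -0.5,0.248,-0.22,0.034,-0.315, -0.5,0.248,-0.22,0.034,-0.315]'; python3 g.py .3968 .2567 .14 112.5; python3 look.py pics/w22.png die
```

```text
t: 25.32
eef_pos: [0.3946, 0.2574, 0.1383]
orientation: [-179.9, -0.0, 112.7]
ft_force: [0.5, -1.5, 0.0]
finger_gap: 0.0637
at [0.3946 0.2574 0.1383] [-179.9   -0.   112.7] t 25.32 gap 0.0637 shift [-0.0015  0.0018 -0.0017] turn 0.0037 rows 0.06889831933938279 0.029908077829823496
[0.3946 0.2574 0.1383] 112.71414183726152
die 0.76 [304. 184. 349. 218.] 1408
[397.1, 256.6, 21.9, 0.949]
```

View pics/w22.png

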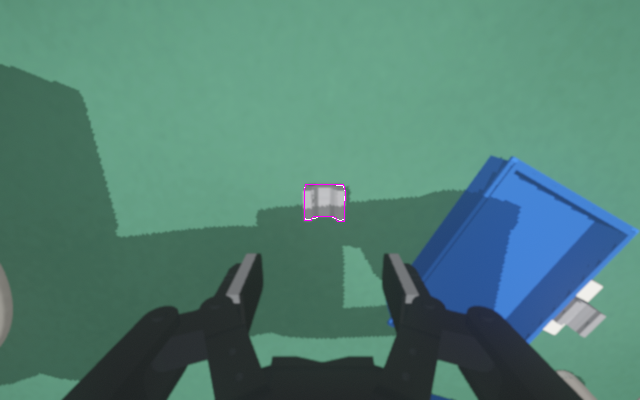

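```bash
python3 g.py .397 .2566 .0205 112.1
```

```text
at [0.3966 0.2562 0.1391] [-180.     0.   112.5] t 25.42 gap 0.0641 shift [0.0003 0.0006 0.1186] turn 0.0078 rows 2.844034897427456 0.06202289545393378
```

```bash
python3 -m crank '[-0.5,0,0,0.035,0.008, -0.5,0,0,0.07,0.008, -0.5,0,0,0.095,0.008, -0.5,0,0,0.11,0.008, -0.5,0,0,0.117,0.008, -0.5,0,0,0.117,0.008, -0.5,0,0,0.117,0.008]'; python3 g.py .397 .2566 .0205 112; python3 look.py pics/w23.png die
```

```text
t: 26.0
eef_pos: [0.3973, 0.256, 0.023]
orientation: [180.0, -0.0, 112.0]
ft_force: [0.2, 0.2, 0.1]
finger_gap: 0.064
at [0.3973 0.256  0.023 ] [180.  -0. 112.] t 26.0 gap 0.064 shift [ 0.0007 -0.      0.0025] turn -0.0001 rows 0.061640473583075166 0.0009484230322920588
[0.3973 0.256  0.023 ] 111.99320929108879
die 0.91 [281. 233. 363. 305.] 4577
[396.8, 256.8, 23.0, 0.957]
```

View pics/w23.png

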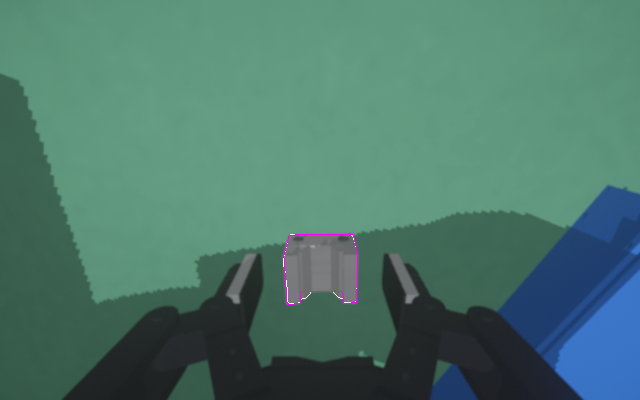

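```bash
python3 -m crank '[1,0,0,0.0015,0, 1,0,0,0.0015,0, 1,0,0,0.0015,0, 1,0,0,0.0015,0, 1,0,0,0.0015,0, 1,0,0,0.0015,0, 1,0,0,0.0015,0]' 80;  python3 g.py .397 .2566 .0205 112; python3 -m crank '[1,0,0,-0.01,0, 1,0,0,-0.03,0, 1,0,0,-0.065,0, 1,0,0,-0.10,0, 1,0,0,-0.10,0, 1,0,0,-0.10,0]';  python3 g.py .575 .2571 .12 84.7
python3 - <<'E'
from h import *
d=snapshot("wrist");cv2.imwrite("pics/w24.png",d["img"][:,:,::-1])
E
```

```text
t: 26.68
eef_pos: [0.3968, 0.2565, 0.0218]
orientation: [179.9, 0.0, 112.1]
ft_force: [-1.7, -1.4, 10.3]
finger_gap: 0.0345
at [0.3968 0.2565 0.0218] [179.9   0.  112.1] t 26.68 gap 0.0345 shift [-0.      0.0002  0.0013] turn 0.0012 rows 0.032484466749711866 0.009973778904329605
t: 27.18
eef_pos: [0.3973, 0.2568, 0.1233]
orientation: [179.8, -0.0, 112.1]
ft_force: [0.8, -0.3, -3.1]
finger_gap: 0.0345
at [0.3973 0.2568 0.1233] [179.8  -0.  112.1] t 27.18 gap 0.0345 shift [-0.0665  0.1648  0.004 ] turn 0.4777 rows 4.263279541564414 3.82273660193522
```

View pics/w24.png

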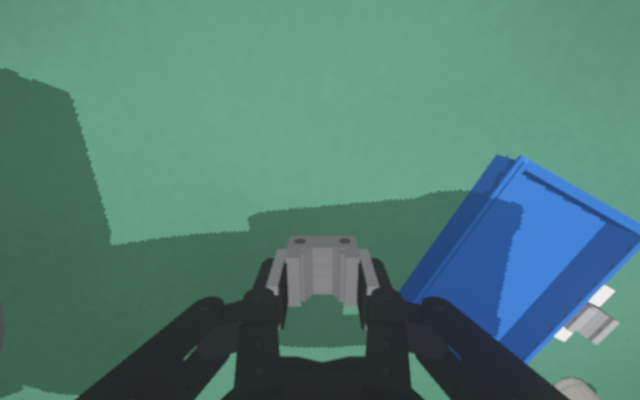

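```bash
python3 -m crank '[1,-0.015,0.037,0,0.12, 1,-0.03,0.074,0,0.24, 1,-0.045,0.111,0,0.36, 1,-0.06,0.148,0,0.477, 1,-0.0665,0.165,0,0.477, 1,-0.0665,0.165,0,0.477, 1,-0.0665,0.165,0,0.477]'; python3 g.py .575 .2571 .0255 84.7; python3 binfit.py pics/w25.png .575 .2571 -5.3
```

```text
t: 27.82
eef_pos: [0.5742, 0.2563, 0.1188]
orientation: [-179.8, 0.1, 84.7]
ft_force: [-0.9, -0.5, -1.7]
finger_gap: 0.0345
at [0.5742 0.2563 0.1188] [-1.798e+02  1.000e-01  8.470e+01] t 27.82 gap 0.0345 shift [0.001  0.0011 0.0933] turn 0.0001 rows 2.2374872617067796 0.0011002247701768339
```

View pics/w25.png

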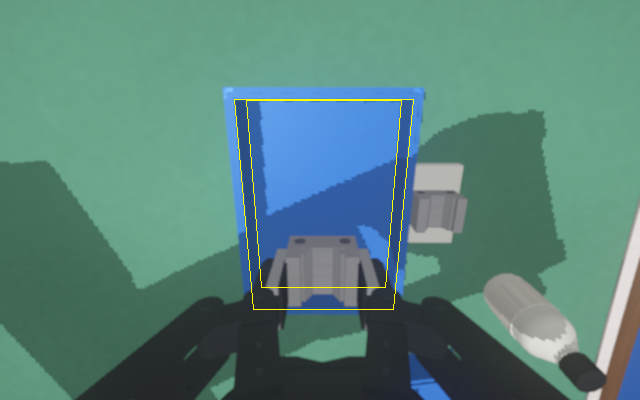

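```bash
python3 -m crank '[1,0,0,0.035,0, 1,0,0,0.065,0, 1,0,0,0.082,0, 1,0,0,0.09,0, 1,0,0,0.094,0, 1,0,0,0.0955,0, 1,0,0,0.0955,0, 1,0,0,0.0955,0]'; python3 g.py .575 .2571 .0255 84.7
```

```text
t: 28.53
eef_pos: [0.5747, 0.257, 0.0267]
orientation: [179.9, -0.0, 84.7]
ft_force: [1.0, -0.6, -0.7]
finger_gap: 0.0342
at [0.5747 0.257  0.0267] [179.9  -0.   84.7] t 28.53 gap 0.0342 shift [0.0001 0.0003 0.0012] turn 0.0008 rows 0.029739970901159183 0.006220092404322104
```

```bash
python3 -m crank '[1,0,0,0.001,0, 1,0,0,0.001,0, 1,0,0,0.001,0]'; python3 -m crank '[0.4,0,0,0,0, 0.1,0,0,0,0, -0.3,0,0,0,0, -0.3,0,0,0,0, -0.3,0,0,0,0, -0.3,0,0,0,0]';  python3 -m crank '[-0.3,0,0,-0.02,0, -0.3,0,0,-0.05,0, -0.3,0,0,-0.09,0, -0.3,0,0,-0.13,0, -0.3,0,0,-0.15,0, -0.3,0,0,-0.15,0, -0.3,0,0,-0.15,0]'; python3 look.py pics/w26.png die .004;python3 g.py .45 .257 .25 84.7
```

```text
t: 28.78
eef_pos: [0.5748, 0.257, 0.0259]
orientation: [179.9, -0.1, 84.7]
ft_force: [-3.1, -0.2, 8.1]
finger_gap: 0.0341
t: 29.28
eef_pos: [0.5744, 0.2567, 0.0245]
orientation: [-180.0, -0.0, 84.7]
ft_force: [-0.3, 0.3, 0.1]
finger_gap: 0.0553
t: 29.87
eef_pos: [0.5748, 0.2568, 0.1758]
orientation: [179.9, -0.1, 84.7]
ft_force: [-0.3, 0.0, -0.8]
finger_gap: 0.0555
[0.5748 0.2568 0.1758] 84.73088979318986
die 0.75 [305. 172. 345. 204.] 1142
[575.9, 257.1, -5.2, 0.96]
at [0.574  0.2566 0.1735] [-179.9    0.    84.7] t 29.97 gap 0.0558 shift [-0.011  -0.1236 -0.0764] turn 0.0005 rows 3.493784167447818 0.0040696816401956494
```

View pics/w26.png

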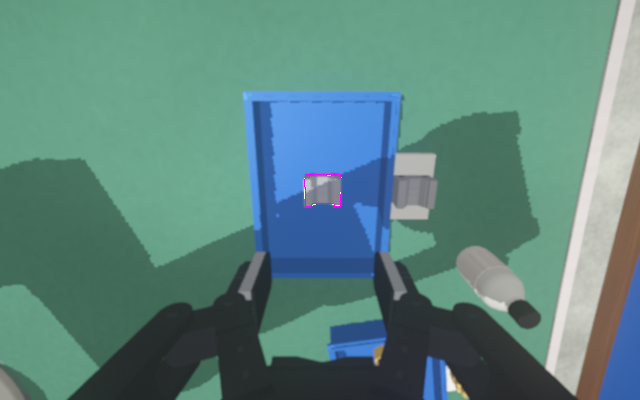

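Die is flat on the bin floor, groove up (323,190). Back off and take a final overview.

```bash
python3 -m crank '[-0.3,-0.011,-0.04,-0.03,0, -0.3,-0.011,-0.08,-0.06,0, -0.3,-0.011,-0.12,-0.076,0, -0.3,-0.011,-0.15,-0.076,0, -0.3,-0.011,-0.18,-0.076,0, -0.3,-0.011,-0.18,-0.076,0, -0.3,-0.011,-0.18,-0.076,0, -0.3,-0.011,-0.18,-0.076,0]'
python3 - <<'E'
from h import *
for n in("top","side"):
    d=snapshot(n);cv2.imwrite(f"pics/{n}9.png",d["img"][:,:,::-1])
E
```

```text
t: 30.63
eef_pos: [0.3942, 0.2622, 0.2498]
orientation: [-180.0, 0.0, 84.7]
ft_force: [-0.7, -1.1, -0.5]
finger_gap: 0.0557
```

View pics/top9.png

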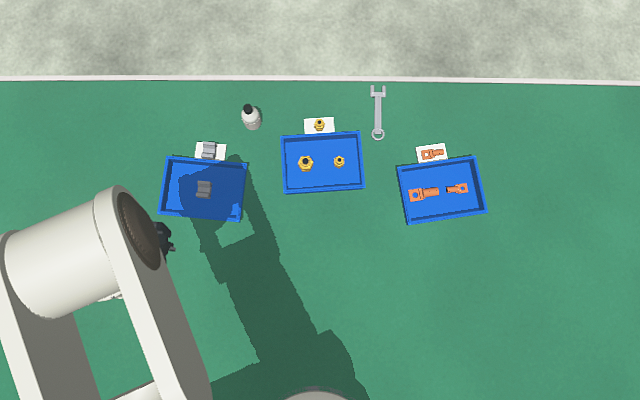

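View pics/side9.png

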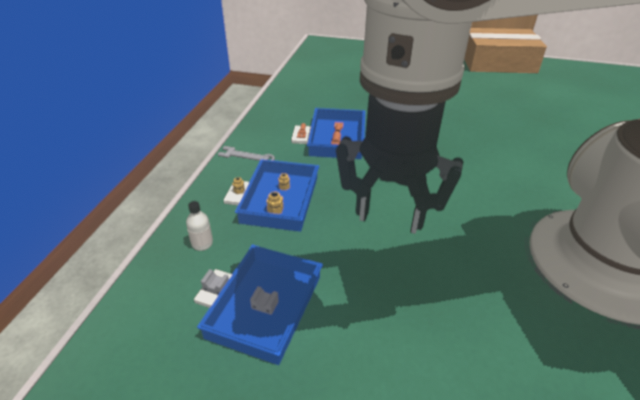

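All five are in their bins; the bottle (251,117) and wrench (378,112) are where they were in the first top view.

```bash
python3 -c "
from rig import finish_job;print(finish_job())"
```

```text
the job is handed in; nothing more can be done
None
```

All five pieces are in their bins, and I handed the job in at about 31 s of the 115 s allowed.

- **Lug bin:** both lugs lie flat, end to end with about 20 mm between them.
- **Gland bin:** both glands stand on their cap nuts, about 76 mm apart.
- **Die bin:** the die sits in the middle with its groove up.

**Last checks:** after each release, the wrist camera showed the piece on its bin floor, the right way up and within about 2 mm of where I aimed. The final top and side views show the bench clear and the gripper touching nothing. The bottle and wrench look unmoved. I compared those two by eye against the first picture and did not measure them.

**Forces:** the highest contact force in the readings was about 10 N, when the gripper closed on the die.

**Readings that disagreed:**
- The finger opening read about 1.5–2 mm below each piece's true width, but every piece lifted and held securely.
- The networks gave a few false matches: gland_small and the die were taken for lugs, and the bottle for a gland. I rejected these because they fitted the shapes poorly.
- The first top view put gland_small's angle about 12 degrees off; I corrected it from a close wrist view before gripping.

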